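# Shake glass nuggets over a sectioned dish

## Robot

A 7-joint arm with a two-finger parallel gripper is mounted at the origin on the work surface. World frame = base frame: x ahead of the robot, y to its left, z up, the work surface at z = 0. Lengths are in m, angles in rad, forces in N, time in s.
With the tool pointing down it reaches from about 0.425 to 0.925 m from the base axis. Payload 6.8 kg.
Tool frame: the origin (TCP) lies midway between the tips of the shut fingers; the grasp point (between the pads) lies 19 mm behind it (r.grip_depth is the distance from the TCP to the grasp point, in m); z points along the fingers, y is the line along which they close (so a half turn about z gives the same grasp; the last joint's range is limited). The gripper opens to 85 mm and grips with 20 to 120 N. Pads are 22 mm wide; open, the fingers measure 114 mm over their backs; the gripper's body (76 mm by 85 mm) begins 54 mm behind the grasp point. The pads swing forward as they close: fully open they stand 13 mm farther back than shut.
Start: joints at [1.176, 0.477, 0.022, 1.555, -0.011, 1.109, -0.083], TCP at [0.191, -0.647, 0.231] pointing down, gripper open.
Joint ranges: [-2.96, 2.96], [-0.34, 2.1], [-1.41, 1.46], [0.24, 2.44], [-1.37, 4.51], [0.17, 1.92], [-2.96, 2.96]. Speed limits (rad/s): [2.39, 2.39, 3.14, 3.14, 3.14, 3.14, 3.14].

## Interface

Orientations are given as a rotation vector (axis times angle).
In Python, from bench import telemetry, grab_frame, calibration, order, silhouettes, r gives the robot as it stands.
- The arm moves only by the tool apply_moves, never from a script. Its argument "moves" is a list of rows, each a list of 7 numbers: the turn, a rotation vector about the tool's x, y, z scaled (see below), then the shift along the tool's x, y, z scaled (see below), then the opening, from -1 (shut) to 1 (fully open). A call has exactly 8 rows; each row shifts and turns the commanded pose from where the row before left it, along the tool's axes as they then stand; what a row does not reach is not made up. The controller multiplies each number of a shift by 1000 mm and each number of a turn by 6 degrees. A row lasts 1/12 s, in which the tool goes at most 41.7 mm and 7.16 degrees, less where a joint would pass 70% of its speed; a pose out of reach is approached as far as the arm can. A call with a number of a shift or a turn outside -1 to 1 is refused whole. A call with a gripper value outside its range is refused whole. The fingers move at their own pace and stop on an object; "grip_force" is the grip in N (left out, the last holds). Time passes only in rows, so rows that do not move let the fingers close, or fill a call up. It gives the time, the measured TCP pose, the force, the opening and the grip force at its end, in the units of the state.
- telemetry.get_obs(): the state, without advancing time (a new reading comes with each control period).
- grab_frame(name): name is "scene" or "top" or "wrist"; returns the picture (480x640x3 uint8, blue, green, red); there is no depth.
- calibration(name): a dict with "fx", "fy", "cx", "cy" (pixels), "world_from_camera" (4x4, takes a point from camera to world coordinates); the wrist camera has in their place "mount" (4x4, takes a point from camera to tool coordinates, whose origin is the TCP and whose axes are the flange's). Camera axes: x right, y down, z forward; pixel columns grow to the right and rows downward; lengths in m; the calibration is good to about 2 mm. The wrist camera is an equidistant fisheye: a pixel r from the principal point sees the ray r / f radians off the axis. A picture is of the moment at which its call begins: read the wrist's pose just before it. calibration takes no time and is no camera call.
- order.hand_in(): hands the job in; it is judged then, once.
Trained networks look in the newest picture that a camera, given by its name, has taken for a name from the list of things; names that differ only in an ending like _2 or _b are one class to them, and where a whole thing is asked for, a point or a joint stands for the part that bears it (a point fixed in the world has none). Each returns a list of dicts, best first, with "p" (0 to 1); they miss things now and then, are a little off and sometimes report something else, mostly with a low value. They report only what shows in the picture. A call takes as long as a camera call. They do not tell look-alikes from the thing itself.
- silhouettes(thing, camera): "mask" (480x640 bool, what is visible of it) and "extent" ([centre column, centre row, width, height] in pixels, round what is visible of it).
The state is a dict: "clock": time; "joints": joint angles; "qvel": joint speeds; "tau": joint torques, N m; "tcp_pos": TCP position; "orientation": TCP orientation; "contact_force": force on the tool from outside, world axes, zero at the start; "moment": the same for the moment, N m; "grip_width": finger opening in m; "gripper_force": force on a finger pad.
Only numpy, scipy, OpenCV 4.12 (cv2) and the standard library are available. Lean on these libraries where they do the work, as an engineer would, in place of code of your own. Each camera call takes 0.05 s, during which the arm holds its last target. There are 200 camera calls.

## Task

Pick up the clear shaker and shake the eight glass nuggets out of it over the white dish, spreading them so that every one of its three sections gets at least two and none is left in the shaker or lost on the table. Then put the empty shaker back on the blue mat, lying on the same side as before. Do not handle the nuggets with the gripper, do not shove the dish, and leave the bottles, cup and brush alone.

Things in the scene. Friction and masses are not known exactly. Their poses are not given: they have to be found in the camera images.
- shaker: clear shaker, orange ends, lying flat: 130 mm long (x), 56 wide (y; 59 at the orange ends), 44 high, walls 3, 160 g empty; origin centre of underside. One opening: a slot in the -x end, 44 mm wide, 36 high, with a 2 mm ramp sill, so nuggets stay in when level, trickle out when that end is dipped a little and shaken, and rush out when dipped far. Grip across the width (y) at the middle
- mouth (a point): centre of the shaker's slot, on its -x end face, 65 mm from the shaker's origin and 22 mm above its underside; axes as the shaker's
- dish: white dish 150 mm (x) by 260 (y), 30 high, walls and floor 6, 0.85 kg, loose; origin at the centre of its underside. Two ribs 6 mm thick, tops 20 mm above the table, run along x at y = -42 and +42 mm and part it into three equal sections, each 138 mm (x) by 79 (y), centred at y = -85, 0 and +85 mm; pale glazed floors
- mat: blue mat fixed to the table, 200 mm (x) by 120 mm (y), 4 mm thick, on which the shaker lies at the start; origin at the centre of its underside, its top at z = 4 mm
- nugget0: loose dark blue glass nugget, a chunky six-sided piece 16 to 18 mm across and 14 mm thick with bevelled edges, 10 g; origin at the centre of its underside face, z along its 14 mm thickness; all eight start inside the shaker
- nugget1: loose dark blue glass nugget, a chunky six-sided piece 16 to 18 mm across and 14 mm thick with bevelled edges, 10 g; origin at the centre of its underside face, z along its 14 mm thickness; all eight start inside the shaker
- nugget2: loose dark blue glass nugget, a chunky six-sided piece 16 to 18 mm across and 14 mm thick with bevelled edges, 10 g; origin at the centre of its underside face, z along its 14 mm thickness; all eight start inside the shaker
- nugget3: loose dark blue glass nugget, a chunky six-sided piece 16 to 18 mm across and 14 mm thick with bevelled edges, 10 g; origin at the centre of its underside face, z along its 14 mm thickness; all eight start inside the shaker
- nugget4: loose dark blue glass nugget, a chunky six-sided piece 16 to 18 mm across and 14 mm thick with bevelled edges, 10 g; origin at the centre of its underside face, z along its 14 mm thickness; all eight start inside the shaker
- nugget5: loose dark blue glass nugget, a chunky six-sided piece 16 to 18 mm across and 14 mm thick with bevelled edges, 10 g; origin at the centre of its underside face, z along its 14 mm thickness; all eight start inside the shaker
- nugget6: loose dark blue glass nugget, a chunky six-sided piece 16 to 18 mm across and 14 mm thick with bevelled edges, 10 g; origin at the centre of its underside face, z along its 14 mm thickness; all eight start inside the shaker
- nugget7: loose dark blue glass nugget, a chunky six-sided piece 16 to 18 mm across and 14 mm thick with bevelled edges, 10 g; origin at the centre of its underside face, z along its 14 mm thickness; all eight start inside the shaker
- bottle_blue: bystander: blue glaze bottle, 52 mm across, 150 mm tall, standing beyond the work area; origin at the centre of its foot
- bottle_white: bystander: grey glaze bottle, 52 mm across, 140 mm tall; origin at the centre of its foot
- cup: bystander: terracotta cup, 80 mm across, 90 mm tall; origin at the centre of its foot
- brush: bystander: 200 mm brush lying on the table; origin on the table under its middle, along its x
Not all that is in view belongs to the job. Several things look just like the shaker: the one meant starts farthest from the robot's base.

How it is judged:
By the outcome, as a careful person would: the job done as asked, in the order asked, and still so for the second after the job is handed in, with the robot touching nothing.
It also fails if it takes over 58 s, if anything falls off the work surface, if the arm or the gripper's body presses on something with over 40 N, if the wrist force passes 120 N, or if a joint passes its speed limit or range.

## Working session

There is one attempt and no reset: what is moved stays moved. The work goes in short steps, Python scripts to look and compute and a tool call to move; the robot and the scene stay as the last step left them, time stands still between calls to the robot, and variables do not carry over. Pictures are saved under pics/ and viewed, at most 10 in all, crops included, and the job is handed in when it is done.

Besides the shell and the picture viewer there is one more tool, called after "Emit:" as name(argument=value, ...) on one line, values as JSON. apply_moves: Moves the arm, as the interface text tells. Its arguments: {"type":"object","properties":{"moves":{"type":"array"},"grip_force":{"type":"number"}},"required":["moves"]}

```bash
mkdir -p pics; ls; python3 - <<'E'
from bench import *
import cv2,numpy as np
for n in("scene","top"):
    f=grab_frame(n); cv2.imwrite(f"pics/{n}0.png",f)
    c=calibration(n); print(n,c)
    for t in("shaker","dish","mat"):
        for d in silhouettes(t,n): print(t,d["p"],d["extent"])
print(calibration("wrist")); o=telemetry.get_obs(); print(o["clock"],o["tcp_pos"],o["orientation"],r.grip_depth)
E
```

```text
pics
scene {'fx': 451.9598453391227, 'fy': 451.9598453391227, 'cx': 317.9411783052321, 'cy': 243.75239131186945, 'world_from_camera': array([[-0.580209  ,  0.61530501, -0.53362652,  0.97586789],
       [ 0.81446053,  0.44106126, -0.37698674,  0.31356397],
       [ 0.00340016, -0.65334884, -0.75704936,  0.77659708],
       [ 0.        ,  0.        ,  0.        ,  1.        ]])}
shaker 0.93 [240.5, 245.6, 45.7, 67.5]
shaker 0.76 [299.2, 190.5, 49.9, 57.8]
shaker 0.72 [296.6, 143.4, 35.8, 46.3]
shaker 0.65 [462.1, 249.9, 38.3, 63.0]
dish 0.55 [413.8, 326.1, 152.3, 111.5]
mat 0.67 [241.1, 258.6, 91.1, 72.0]
top {'fx': 442.6696432256417, 'fy': 442.6696432256417, 'cx': 324.4640735806561, 'cy': 233.2520737020799, 'world_from_camera': array([[-0.01554294, -0.9842676 ,  0.17599916,  0.29128258],
       [-0.99983399,  0.01362562, -0.01209724, -0.03834337],
       [ 0.00950883, -0.17615797, -0.98431598,  1.13292882],
       [ 0.        ,  0.        ,  0.        ,  1.        ]])}
shaker 0.89 [380.4, 210.4, 37.9, 55.1]
shaker 0.77 [383.0, 294.5, 60.0, 43.2]
shaker 0.76 [224.2, 316.3, 48.7, 60.0]
shaker 0.73 [433.2, 355.5, 43.5, 58.3]
dish 0.67 [226.1, 237.9, 111.1, 84.5]
mat 0.81 [379.1, 215.0, 64.1, 85.3]
{'fx': 371.64829954431775, 'fy': 371.64829954431775, 'cx': 321.21693938471765, 'cy': 240.19286087147168, 'mount': array([[-3.00837643e-04, -9.53758128e-01, -3.00575020e-01,
         7.73593463e-02],
       [ 9.99999171e-01,  8.94905859e-05, -1.28483654e-03,
        -1.34806883e-04],
       [ 1.25232192e-03, -3.00575157e-01,  9.53757310e-01,
        -1.43318147e-01],
       [ 0.00000000e+00,  0.00000000e+00,  0.00000000e+00,
         1.00000000e+00]])}
0.4 [ 0.19092674 -0.64736885  0.23116146] [-3.10912628e+00 -4.48832118e-01  5.54331912e-05] 0.0187
```

View pics/scene0.png

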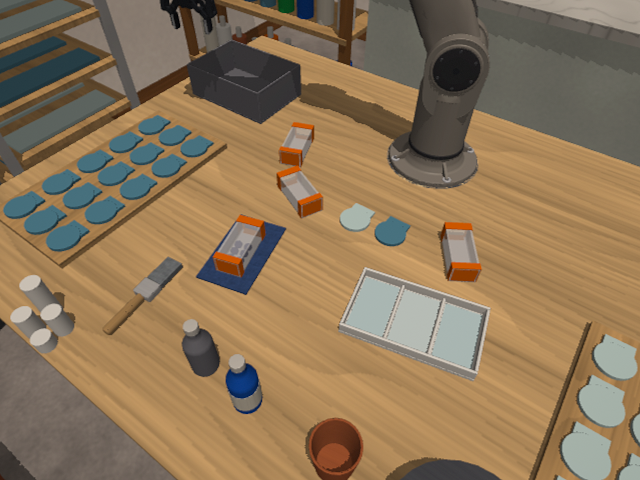

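View pics/top0.png

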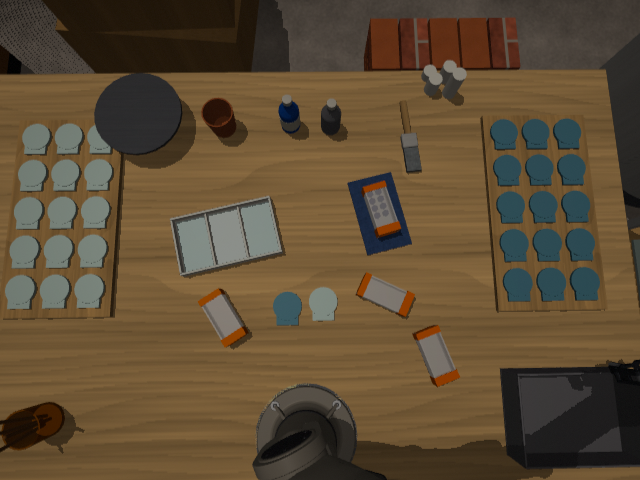

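```bash
cat > h.py <<'E'
from bench import *
import cv2,numpy as np
from scipy.spatial.transform import Rotation as R
def ray(n,uv,z):
    c=calibration(n);T=c["world_from_camera"];uv=np.atleast_2d(uv).astype(float)
    d=np.c_[(uv[:,0]-c["cx"])/c["fx"],(uv[:,1]-c["cy"])/c["fy"],np.ones(len(uv))]@T[:3,:3].T
    return T[:3,3]+d*((z-T[2,3])/d[:,2])[:,None]
def proj(n,P):
    c=calibration(n);T=c["world_from_camera"];q=(np.atleast_2d(P)-T[:3,3])@T[:3,:3]
    return np.c_[q[:,0]/q[:,2]*c["fx"]+c["cx"],q[:,1]/q[:,2]*c["fy"]+c["cy"]]
E
python3 - <<'E'
from h import *
ims=[]
for n,(x,y) in(("scene",(240,246)),("top",(380,210))):
    f=grab_frame(n); ims.append(cv2.resize(f[y-38:y+38,x-38:x+38],(400,400),interpolation=cv2.INTER_CUBIC))
    for t,z in(("dish",.015),("dish",.03),("mat",.004),("shaker",.0),("shaker",.048)):
        for d in silhouettes(t,n)[:1]:
            ct,_=cv2.findContours(d["mask"].astype(np.uint8),0,1)
            k=max(ct,key=cv2.contourArea)[:,0]
            w=ray(n,k,z)[:,:2]*1000
            print(n,t,z,np.round(cv2.minAreaRect(w.astype(np.float32))[0]),np.round(cv2.boxPoints(cv2.minAreaRect(w.astype(np.float32)))).tolist())
cv2.imwrite("pics/crop.png",np.hstack(ims))
E
```

```text
scene dish 0.015 [487. 198.] [[375.0, 309.0], [432.0, 49.0], [600.0, 86.0], [542.0, 346.0]]
scene dish 0.03 [497. 200.] [[386.0, 309.0], [443.0, 54.0], [607.0, 90.0], [551.0, 346.0]]
scene mat 0.004 [ 545. -196.] [[430.0, -158.0], [458.0, -281.0], [660.0, -235.0], [631.0, -111.0]]
scene shaker 0.0 [ 157. -341.] [[53.0, -340.0], [81.0, -412.0], [262.0, -341.0], [234.0, -270.0]]
scene shaker 0.048 [ 208. -300.] [[110.0, -300.0], [136.0, -367.0], [306.0, -301.0], [280.0, -233.0]]
top dish 0.015 [489. 201.] [[384.0, 313.0], [442.0, 55.0], [595.0, 89.0], [536.0, 347.0]]
top dish 0.03 [487. 198.] [[383.0, 308.0], [440.0, 54.0], [591.0, 88.0], [533.0, 342.0]]
top mat 0.004 [ 546. -196.] [[434.0, -159.0], [463.0, -280.0], [658.0, -233.0], [629.0, -112.0]]
top shaker 0.0 [ 557. -199.] [[478.0, -184.0], [496.0, -252.0], [636.0, -215.0], [618.0, -147.0]]
top shaker 0.048 [ 546. -193.] [[471.0, -178.0], [488.0, -243.0], [621.0, -207.0], [604.0, -143.0]]
```

View pics/crop.png

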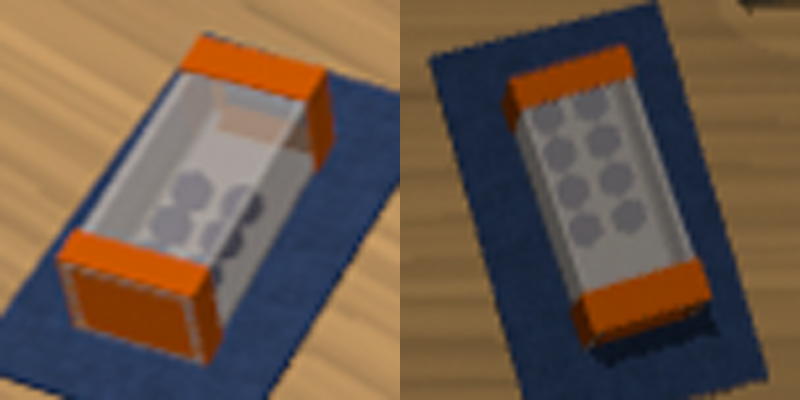

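Emit:
apply_moves(moves=[[0, 0, 0, 0.03, -0.02, 0, 1], [0, 0, 0, 0.03, -0.02, 0, 1], [0, 0, 0, 0.03, -0.02, 0, 1], [0, 0, 0, 0.03, -0.02, 0, 1], [0, 0, 0, 0.03, -0.02, 0, 1], [0, 0, 0, 0.03, -0.02, 0, 1], [0, 0, 0, 0.03, -0.02, 0, 1], [0, 0, 0, 0.03, -0.02, 0, 1]], grip_force=50)

```text
clock: 1.67
tcp_pos: [0.3768, -0.4247, 0.2316]
orientation: [3.109, 0.449, 0.0]
contact_force: [0.0, -0.5, 0.2]
grip_width: 0.0857
gripper_force: 0.0
```

Emit:
apply_moves(moves=[[0, 0, 0, 0.03, -0.02, 0, 1], [0, 0, 0, 0.03, -0.02, 0, 1], [0, 0, 0, 0.03, -0.02, 0, 1], [0, 0, 0, 0.03, -0.02, 0, 1], [0, 0, 0, 0.03, -0.02, 0, 1], [0, 0, 0, 0.03, -0.02, 0, 1], [0, 0, 0, 0.02, -0.02, 0, 1], [0, 0, 0, 0, 0, 0, 1]])

```text
clock: 2.33
tcp_pos: [0.532, -0.2277, 0.2316]
orientation: [-3.104, -0.464, -0.005]
contact_force: [0.3, 0.5, -1.3]
grip_width: 0.085
gripper_force: 0.0
```

```bash
python3 - <<'E'
from h import *
o=telemetry.get_obs(); print(o["clock"],o["tcp_pos"],o["orientation"],o["joints"],R.from_rotvec(o["orientation"]).as_matrix())
f=grab_frame("wrist"); cv2.imwrite("pics/w1.png",f)
for d in silhouettes("shaker","wrist"): print(d["p"],d["extent"])
E
```

```text
2.3333 [ 0.53203266 -0.22771949  0.23155565] [-3.10408949 -0.4637782  -0.00454253] [ 0.45772949  0.32824849 -0.19843151  1.78098035  0.06924833  1.03800275
 -1.03966418] [[ 0.95632491  0.29229581  0.00241296]
 [ 0.292287   -0.95632446  0.00343914]
 [ 0.00331281 -0.00258366 -0.99999117]]
0.82 [295.2, 181.2, 65.6, 147.9]
0.79 [262.4, 357.1, 93.2, 111.1]
```

View pics/w1.png

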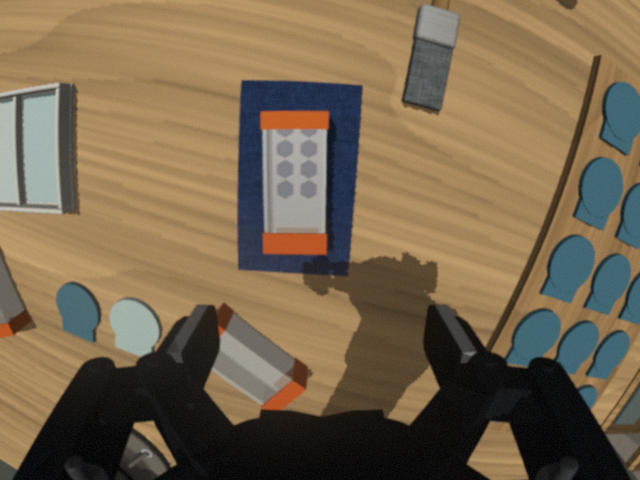

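```bash
cat >> h.py <<'E'
def projw(o,P):
    c=calibration("wrist");T=np.eye(4);T[:3,:3]=R.from_rotvec(o["orientation"]).as_matrix();T[:3,3]=o["tcp_pos"];T=T@c["mount"]
    q=(P-T[:3,3])@T[:3,:3];s=np.hypot(q[:,0],q[:,1]);k=np.arctan2(s,q[:,2])/s*c["fx"]
    return np.c_[q[:,0]*k+c["cx"],q[:,1]*k+c["cy"]]
def fit(masks,pj,size,z0,p0):
    from scipy.optimize import minimize
    L,W,H=size;B=np.array([[a*L/2,b*W/2,h] for a in(-1,-.5,0,.5,1) for b in(-1,1) for h in(0,H)])
    def iou(p):
        c,s=np.cos(p[2]),np.sin(p[2]);P=np.c_[B[:,0]*c-B[:,1]*s+p[0],B[:,0]*s+B[:,1]*c+p[1],B[:,2]+z0];e=0
        for m,f in zip(masks,pj):
            h=cv2.convexHull((f(P)*4*16).round().astype(np.int32));g=np.zeros((1920,2560),np.uint8)
            cv2.fillConvexPoly(g,h,1,shift=4);M=cv2.resize(m.astype(np.uint8),(2560,1920),interpolation=0)
            e+=1-(g&M).sum()/(g|M).sum()
        return e
    s=np.array([p0]*4,float);s[1,0]+=.006;s[2,1]+=.006;s[3,2]+=.05
    q=minimize(iou,p0,method="Nelder-Mead",options=dict(initial_simplex=s,maxfev=90,xatol=2e-4,fatol=1e-4));return q.x,q.fun
E
python3 - <<'E'
from h import *
o=telemetry.get_obs()
T=lambda P:proj("top",P);S=lambda P:proj("scene",P);W=lambda P:projw(o,P)
grab_frame("wrist")
w=silhouettes("shaker","wrist")[0]["mask"];wm=silhouettes("mat","wrist")[0]["mask"]
grab_frame("scene");sc=min(silhouettes("shaker","scene"),key=lambda d:abs(d["extent"][0]-240));sd=silhouettes("dish","scene")[0]["mask"]
grab_frame("top");td=silhouettes("dish","top")[0]["mask"]
sh=(.13,.058,.044)
print("wrist",fit([w],[W],sh,.004,[.557,-.198,.25]))
print("scene",fit([sc["mask"]],[S],sh,.004,[.557,-.198,.25]))
print("mat",fit([wm],[W],(.2,.12,.004),0,[.546,-.196,.23]))
for m,p in(([sd],[S]),([td],[T]),([sd,td],[S,T])): print("dish",fit(m,p,(.15,.26,.03),0,[.489,.2,.22]))
E
```

```text
wrist (array([ 0.557, -0.198,  0.25 ]), np.float64(1.0))
scene (array([ 0.54818199, -0.19673829,  0.28096976]), np.float64(0.03875824312554432))
mat (array([ 0.54787512, -0.19512156,  0.23957895]), np.float64(0.42015240528353004))
dish (array([0.48822944, 0.20007679, 0.21831471]), np.float64(0.015027860304733243))
dish (array([0.48739335, 0.19782634, 0.21990612]), np.float64(0.020753426694020805))
dish (array([0.48780842, 0.19919166, 0.21686537]), np.float64(0.04362577396215561))
```

```bash
python3 - <<'E'
from h import *
o=telemetry.get_obs();W=lambda P:projw(o,P)
grab_frame("wrist")
for d in silhouettes("shaker","wrist"):
    if d["extent"][1]<250: print("wrist",d["extent"],fit([d["mask"]],[W],(.13,.058,.044),.004,[.548,-.196,.27]))
m=silhouettes("mat","wrist")[0]["mask"].astype(np.uint8)
k=cv2.convexHull(np.vstack(cv2.findContours(m,0,1)[0]));g=np.zeros_like(m);cv2.fillConvexPoly(g,k,1)
print("mat",fit([g],[W],(.2,.12,.004),0,[.546,-.196,.23]))
M=R.from_rotvec(o["orientation"]).as_matrix();print(o["tcp_pos"],M.T@(np.array([.548,-.197,.012])-o["tcp_pos"]),np.degrees(np.arctan2(M[1,0],M[0,0])))
E
```

```text
wrist [285.6, 174.7, 66.1, 146.9] (array([ 0.55054829, -0.19638883,  0.27711457]), np.float64(0.044518214729417416))
mat (array([ 0.54814021, -0.19541321,  0.24010951]), np.float64(0.023668205665178355))
[ 0.52769938 -0.23609421  0.23135421] [ 0.03049776 -0.03185003  0.21934494] 16.347019193805096
```

Emit:
apply_moves(moves=[[0, 0, 0, 0.01, -0.01, 0.01, 1], [0, 0, 0, 0.01, -0.01, 0.01, 1], [0, 0, 0, 0.01, -0.01, 0.02, 1], [0, 0, 0, 0.002, -0.002, 0.03, 1], [0, 0, 0, 0, 0, 0.03, 1], [0, 0, 0, 0, 0, 0.03, 1], [0, 0, 0, 0, 0, 0, 1], [0, 0, 0, 0, 0, 0, 1]])

```text
clock: 3.65
tcp_pos: [0.5487, -0.1952, 0.1004]
orientation: [-3.108, -0.449, 0.005]
contact_force: [-0.1, -0.5, -0.2]
grip_width: 0.0854
gripper_force: 0.0
```

```bash
python3 - <<'E'
from h import *
o=telemetry.get_obs()
M=R.from_rotvec(o["orientation"]).as_matrix();print(o["tcp_pos"],M.T@(np.array([.5495,-.1965,.012])-o["tcp_pos"]),M)
E
```

```text
[ 0.54872275 -0.19524609  0.10039675] [0.00064327 0.00158821 0.08839245] [[ 9.59154596e-01  2.82863522e-01 -3.26939176e-03]
 [ 2.82867999e-01 -9.59158337e-01  9.89635166e-04]
 [-2.85593267e-03 -1.87401942e-03 -9.99994166e-01]]
```

Emit:
apply_moves(moves=[[0, 0, 0, 0, 0.001, 0.025, 1], [0, 0, 0, 0, 0, 0.025, 1], [0, 0, 0, 0, 0, 0.02, 1], [0, 0, 0, 0, 0, 0.01, 1], [0, 0, 0, 0, 0, 0.008, 1], [0, 0, 0, 0, 0, 0, 1], [0, 0, 0, 0, 0, 0, -1], [0, 0, 0, 0, 0, 0, -1]], grip_force=50)

```text
clock: 4.32
tcp_pos: [0.5512, -0.1968, 0.0148]
orientation: [3.108, 0.449, 0.004]
contact_force: [0.6, 0.9, 0.6]
grip_width: 0.0637
gripper_force: 0.0
```

Emit:
apply_moves(moves=[[0, 0, 0, 0, 0, 0, -1], [0, 0, 0, 0, 0, 0, -1], [0, 0, 0, 0, 0, 0, -1], [0, 0, 0, 0, 0, 0, -1], [0, 0, 0, 0, 0, 0, -1], [0, 0, 0, 0, 0, 0, -1], [0, 0, 0, 0, 0, 0, -1], [0, 0, 0, 0, 0, 0, -1]])

```text
clock: 4.98
tcp_pos: [0.5513, -0.1968, 0.0149]
orientation: [3.108, 0.448, 0.004]
contact_force: [0.3, -0.2, 6.0]
grip_width: 0.0558
gripper_force: 54.3
```

Emit:
apply_moves(moves=[[0, 0, 0, 0, 0, -0.01, -1], [0, 0, 0, 0, 0, -0.02, -1], [0, -0.5, 0, 0, 0, -0.025, -1], [0, -0.5, 0, 0, 0, -0.025, -1], [0, 0, 0, 0, 0, -0.02, -1], [0, 0, 0.2, 0.002, -0.005, -0.01, -1], [0, 0, 0.2, 0.005, -0.012, 0, -1], [0, 0, 0.27, 0.01, -0.02, 0, -1]])

```text
clock: 5.65
tcp_pos: [0.5605, -0.1576, 0.1223]
orientation: [3.1, 0.326, -0.16]
contact_force: [-0.0, 0.3, -2.3]
grip_width: 0.0554
gripper_force: 53.6
```

Emit:
apply_moves(moves=[[0, 0, 0, 0.012, -0.025, 0, -1], [0, 0, 0, 0.012, -0.03, 0, -1], [0, 0, 0, 0.012, -0.03, 0, -1], [0, 0, 0, 0.012, -0.03, 0, -1], [0, 0, 0, 0.012, -0.03, 0, -1], [0, 0, 0, 0.012, -0.025, 0, -1], [0, 0, 0, 0.01, -0.015, 0, -1], [0, 0, 0, 0.005, -0.01, 0, -1]])

```text
clock: 6.32
tcp_pos: [0.6039, 0.0567, 0.1105]
orientation: [3.101, 0.341, -0.161]
contact_force: [0.5, 0.6, -1.5]
grip_width: 0.0551
gripper_force: 53.6
```

```bash
cat >> h.py <<'E'
def goto(t,yaw=12.4,dip=0):
    "tool-frame shift to put TCP at t; mouth position"
    o=telemetry.get_obs();M=R.from_rotvec(o["orientation"]).as_matrix();p=o["tcp_pos"]
    print("t",round(o["clock"],2),"tcp",p.round(4),"shift",(M.T@(np.array(t)-p)).round(4),"yaw",np.degrees(np.arctan2(M[1,0],M[0,0])).round(1),"dip",np.degrees(np.arcsin(M[2,0])).round(1),"roll",np.degrees(np.arcsin(M[2,1])).round(1),"mouthlow",(p+M@[-.065,0,.011]).round(3),"w",o["grip_width"])
E
python3 -c "
from h import *
goto([.592,.135,.1])
f=grab_frame('scene');cv2.imwrite('pics/s2.png',cv2.resize(f[130:430,160:560],(800,600)))"
```

```text
t 6.32 tcp [0.6039 0.0567 0.1105] shift [ 0.0065 -0.0791  0.0094] yaw 12.5 dip -6.0 roll 0.4 mouthlow [0.54  0.042 0.106] w 0.055092346691463824
```

View pics/s2.png

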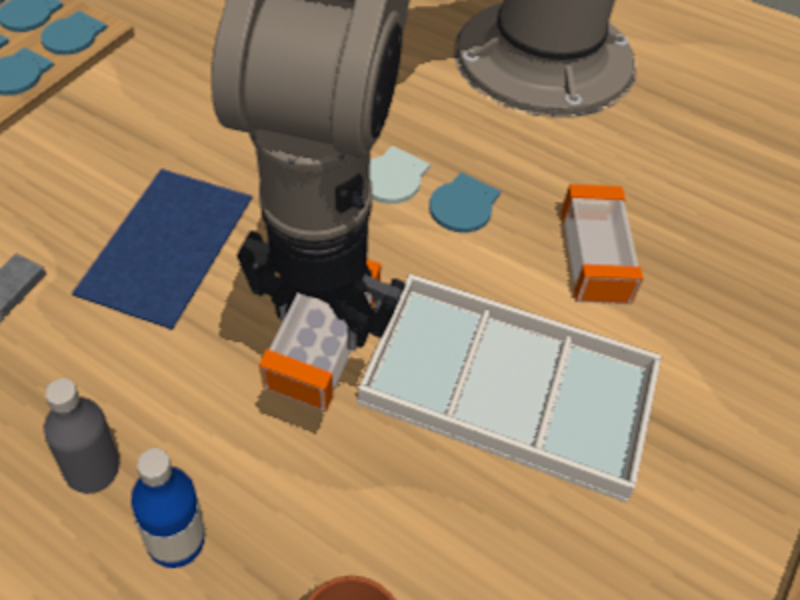

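Emit:
apply_moves(moves=[[0, 0, 0, 0.001, -0.012, 0, -1], [0, 0, 0, 0.001, -0.02, 0, -1], [0, 0, 0, 0.001, -0.02, 0, -1], [0, 0, 0, 0.001, -0.012, 0, -1], [0, 0, 0, 0.001, -0.006, 0, -1], [0, 0, 0, 0, 0, 0, -1], [0, 0.5, 0, 0, 0, 0, -1], [0, 0.5, 0, 0, 0, 0, -1]])

```text
clock: 7.03
tcp_pos: [0.5946, 0.1212, 0.1095]
orientation: [3.115, 0.336, 0.005]
contact_force: [-0.1, -0.9, -2.4]
grip_width: 0.0555
gripper_force: 53.5
```

```bash
python3 -c "
from h import *
goto([.592,.135,.1])"
```

```text
t 7.03 tcp [0.5946 0.1212 0.1095] shift [ 0.0004 -0.0141  0.0094] yaw 12.3 dip 0.1 roll 0.5 mouthlow [0.531 0.107 0.098] w 0.05545527465646387
```

Emit:
apply_moves(moves=[[0, 0.3, 0, 0, -0.005, 0.002, -1], [0, 0.3, 0, 0, -0.005, 0.002, -1], [0, 0.3, 0, 0, -0.004, 0.002, -1], [0, 0.3, 0, 0, 0, 0, -1], [0, 0.3, 0, 0, 0, 0, -1], [0, 0.3, 0, 0, 0, 0, -1], [0, 0, 0, 0, 0, 0, -1], [0, 0, 0, 0, 0, 0, -1]])

```text
clock: 7.7
tcp_pos: [0.5907, 0.1349, 0.1036]
orientation: [-3.098, -0.336, -0.293]
contact_force: [0.1, -0.2, -1.9]
grip_width: 0.0558
gripper_force: 53.6
```

```bash
cat >> h.py <<'E'
def look(save=None):
    C=np.array([.488,.199]);a=.217;X=np.array([np.cos(a),np.sin(a)]);Y=np.array([-X[1],X[0]]);fs=[]
    for n in("scene","top"):
        f=grab_frame(n);fs.append(f)
        for d in silhouettes("nugget0",n):
            if d["p"]<.3: continue
            w=ray(n,d["extent"][:2],.013)[0][:2]-C
            print(n,round(d["p"],2),np.round(d["extent"][:2]),"dish xy mm",(1000*np.array([w@X,w@Y])).round())
    if save:
        cv2.imwrite(save,np.hstack([cv2.resize(fs[0][200:400,300:520],(440,400)),cv2.resize(fs[1][160:310,150:300],(360,360))[:400].copy() if 0 else cv2.resize(fs[1][170:290,160:290],(360,400))]))
E
python3 -c "
from h import *
goto([.592,.135,.1]);look('pics/p1.png')"
```

```text
t 7.7 tcp [0.5907 0.1349 0.1036] shift [0.0006 0.0002 0.0038] yaw 12.4 dip 10.7 roll 0.5 mouthlow [0.53  0.122 0.081] w 0.055758414535965466
scene 0.31 [201. 347.] dish xy mm [ 213. -350.]
```

View pics/p1.png

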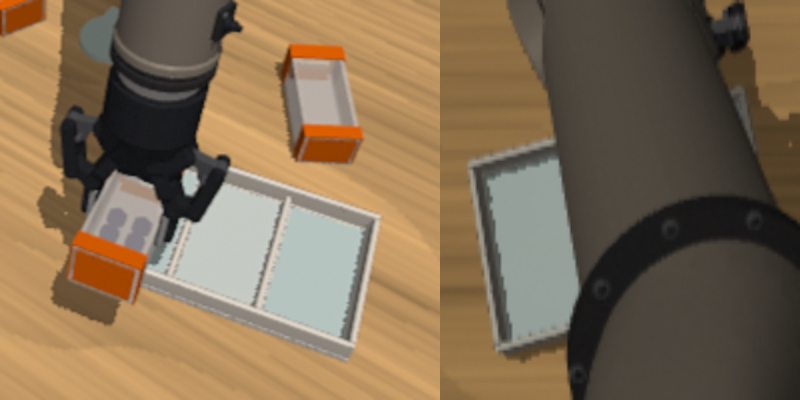

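```bash
cat >> h.py <<'E'
def wl(save=None):
    f=grab_frame("wrist")
    for d in silhouettes("nugget0","wrist"): print("w",round(d["p"],2),np.round(d["extent"]))
    if save: cv2.imwrite(save,f)
E
python3 -c "
from h import *
wl('pics/w3.png')"
```

```text
w 0.54 [320. 288. 194. 265.]
```

View pics/w3.png

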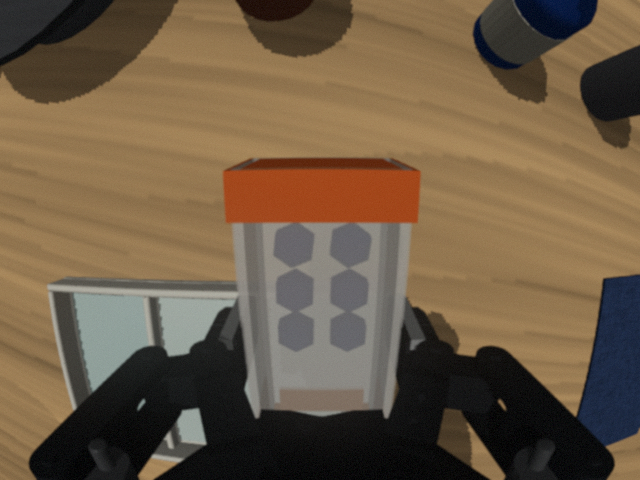

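Emit:
apply_moves(moves=[[0, 0.3, 0, 0, 0, 0, -1], [0, 0.3, 0, 0, 0, 0, -1], [0, 0.3, 0, 0, 0, 0, -1], [0, 0.2, 0, 0, 0, 0, -1], [0, 0, 0, 0, 0, 0, -1], [0, 0, 0, 0, 0, 0, -1], [0, 0, 0, 0, 0, 0, -1], [0, 0, 0, 0, 0, 0, -1]])

```text
clock: 8.67
tcp_pos: [0.5913, 0.1371, 0.1038]
orientation: [-3.062, -0.335, -0.47]
contact_force: [0.3, -0.4, -2.2]
grip_width: 0.0551
gripper_force: 53.5
```

```bash
cat >> h.py <<'E'
def cnt(f=None,th=140):
    if f is None: f=grab_frame("wrist")
    m=((f.max(2)<th)&(f.min(2)>70)).astype(np.uint8);g=np.zeros_like(m);g[222:412,262:385]=m[222:412,262:385]
    g=cv2.morphologyEx(g,cv2.MORPH_OPEN,np.ones((3,3),np.uint8))
    n,_,s,c=cv2.connectedComponentsWithStats(g)
    print("inside",[(int(c[i][0]),int(c[i][1]),int(s[i][4])) for i in range(1,n) if s[i][4]>150])
    return f
E
python3 -c "
from h import *
f=cv2.imread('pics/w3.png');print(f[243,294],f[243,320],f[290,294],f[397,320],f[330,265])
cnt(f)
goto([.592,.135,.1]);cnt()"
```

```text
[105 100 103] [130 138 141] [111 106 108] [ 98 110 128] [110 115 118]
inside [(294, 286, 4380), (348, 286, 4529), (331, 363, 5650)]
t 8.67 tcp [0.5913 0.1371 0.1038] shift [-0.0009  0.0022  0.0037] yaw 12.6 dip 17.4 roll 0.4 mouthlow [0.534 0.124 0.074] w 0.05514593596100603
inside [(295, 288, 4575), (338, 332, 11423), (323, 363, 187)]
```

```bash
sed -i 's/th=140/th=119/' h.py; python3 -c "
from h import *
cnt(cv2.imread('pics/w3.png'))
f=cnt();print(f[243,294],f[290,294],f[330,294],f[360,294],f[310,320])"
```

```text
inside [(293, 244, 1355), (349, 244, 1379), (295, 309, 2385), (348, 309, 2414), (379, 367, 862), (265, 370, 749)]
inside [(293, 244, 1366), (349, 244, 1387), (348, 309, 2438), (295, 309, 2404), (379, 368, 893), (266, 374, 698)]
[107 103 104] [103 100 101] [105 101 101] [132 138 139] [130 136 137]
```

Emit:
apply_moves(moves=[[0, 0.3, 0, 0, 0, 0, -1], [0, 0.3, 0, 0, 0, 0, -1], [0, 0.2, 0, 0, 0, 0, -1], [0, 0, 0, 0.004, 0, 0, -1], [0, 0, 0, -0.004, 0, 0, -1], [0, 0, 0, 0.004, 0, 0, -1], [0, 0, 0, -0.004, 0, 0, -1], [0, 0, 0, 0, 0, 0, -1]])

```text
clock: 9.43
tcp_pos: [0.5906, 0.1368, 0.1035]
orientation: [-3.031, -0.332, -0.596]
contact_force: [-0.3, -0.1, -2.6]
grip_width: 0.055
gripper_force: 53.5
```

```bash
sed -i 's/g\[222:412,262:385\]=m\[222:412,262:385\]/g[222:412,272:371]=m[222:412,272:371]/' h.py; python3 -c "
from h import *
goto([.592,.135,.1]);cnt()"
```

```text
t 9.43 tcp [0.5906 0.1368 0.1035] shift [-0.0004  0.002   0.0036] yaw 12.6 dip 22.2 roll 0.4 mouthlow [0.536 0.125 0.069] w 0.05499362245700388
inside [(293, 248, 1363), (349, 248, 1384), (294, 313, 2376), (347, 313, 2412)]
```

Emit:
apply_moves(moves=[[0, 0.2, 0, -0.008, 0, 0, -1], [0, 0, 0, 0.012, 0, 0, -1], [0, 0, 0, -0.012, 0, 0, -1], [0, 0, 0, 0.012, 0, 0, -1], [0, 0, 0, -0.012, 0, 0, -1], [0, 0, 0, 0.012, 0, 0, -1], [0, 0, 0, -0.004, 0, 0, -1], [0, 0, 0, 0, 0, 0, -1]])

```text
clock: 10.15
tcp_pos: [0.5905, 0.1368, 0.1037]
orientation: [-3.022, -0.331, -0.628]
contact_force: [-0.1, 0.8, -2.6]
grip_width: 0.0552
gripper_force: 53.8
```

```bash
python3 -c "
from h import *
goto([.592,.135,.1]);cnt()"
```

```text
t 10.15 tcp [0.5905 0.1368 0.1037] shift [-0.0005  0.0021  0.0038] yaw 12.6 dip 23.4 roll 0.4 mouthlow [0.537 0.125 0.068] w 0.05523191426089228
inside [(296, 360, 2940), (338, 368, 2807)]
```

```bash
python3 -c "
from h import *
f=cnt();s=grab_frame('scene')
cv2.imwrite('pics/c4.png',np.hstack([cv2.resize(f[200:430,230:410],(390,500)),cv2.resize(s[220:370,330:450],(400,500))]))"
```

```text
inside [(296, 360, 2949), (338, 368, 2800)]
```

View pics/c4.png

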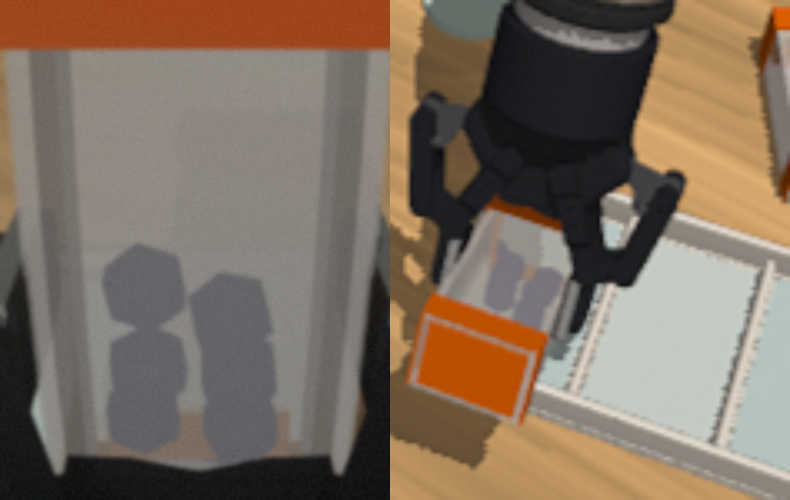

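Emit:
apply_moves(moves=[[0, -0.8, 0, 0, 0, 0, -1], [0, -0.9, 0, 0, 0, 0, -1], [0, -0.9, 0, 0, 0, 0, -1], [0, -0.9, 0, 0, 0, 0, -1], [0, -0.9, 0, 0, 0, 0, -1], [0, -0.5, 0, 0, 0, 0, -1], [0, 0, 0, 0, -0.005, 0, -1], [0, 0, 0, 0, -0.01, 0, -1]])

```text
clock: 10.97
tcp_pos: [0.588, 0.1504, 0.1029]
orientation: [3.1, 0.333, -0.159]
contact_force: [-0.1, 0.7, -2.3]
grip_width: 0.0555
gripper_force: 53.9
```

Emit:
apply_moves(moves=[[0, 0, 0, 0, -0.015, 0, -1], [0, 0, 0, 0, -0.018, 0, -1], [0, 0, 0, 0, -0.018, 0, -1], [0, 0, 0, 0, -0.012, 0, -1], [0, 0, 0, 0, -0.007, 0, -1], [0, 0, 0, 0, 0, 0, -1], [0, 0, 0, 0, 0, 0, -1], [0, 0, 0, 0, 0, 0, -1]])

```text
clock: 11.63
tcp_pos: [0.5727, 0.2186, 0.1031]
orientation: [3.1, 0.335, -0.16]
contact_force: [0.6, -0.4, -2.0]
grip_width: 0.0552
gripper_force: 53.9
```

```bash
python3 -c "
from h import *
goto([.574,.218,.1]);cnt();look()
for n in('wrist',):
    f=grab_frame(n);cv2.imwrite('pics/w5.png',f)
s=grab_frame('scene');t=grab_frame('top')
cv2.imwrite('pics/c5.png',np.hstack([cv2.resize(f[200:430,230:410],(300,400)),cv2.resize(s[220:370,330:500],(300,400)),cv2.resize(t[180:290,160:300],(200,400))]))"
```

```text
t 11.63 tcp [0.5727 0.2186 0.1031] shift [0.0015 0.0008 0.0029] yaw 12.3 dip -6.0 roll 0.5 mouthlow [0.508 0.204 0.099] w 0.05520321956358415
inside [(359, 337, 359), (295, 377, 1689), (337, 378, 1663)]
scene 0.44 [361. 295.] dish xy mm [ -14. -114.]
```

View pics/c5.png

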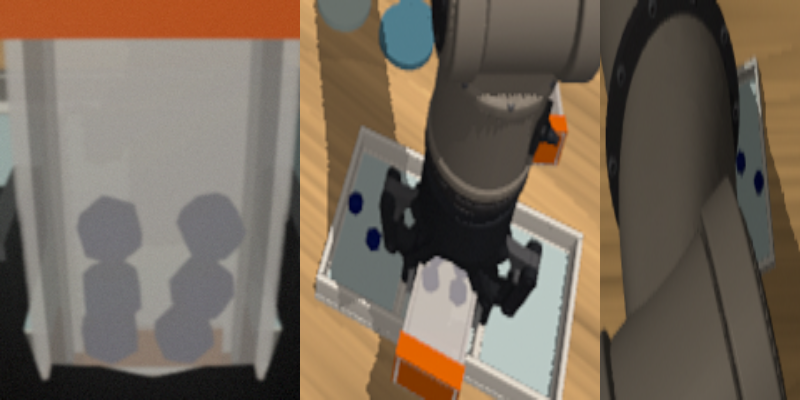

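```bash
cat >> h.py <<'E'
def cnt(f=None):
    if f is None: f=grab_frame("wrist")
    b=cv2.GaussianBlur(f,(5,5),0).astype(int);m=((b[...,0]-b[...,2]>-4)&(b.min(2)>75)).astype(np.uint8);g=np.zeros_like(m);g[222:415,270:373]=m[222:415,270:373]
    g=cv2.morphologyEx(g,cv2.MORPH_OPEN,np.ones((5,5),np.uint8));n,_,s,c=cv2.connectedComponentsWithStats(g)
    print("area",int(g.sum()),[(s[i][:5].tolist()) for i in range(1,n) if s[i][4]>150])
E
python3 -c "
from h import *
for n in('w3','w5'): cnt(cv2.imread('pics/%s.png'%n))"
```

```text
area 7460 [[331, 225, 40, 42, 1319], [275, 226, 38, 40, 1239], [276, 271, 38, 81, 2440], [330, 270, 38, 81, 2462]]
area 5860 [[324, 311, 49, 97, 2975], [276, 313, 39, 95, 2885]]
```

Emit:
apply_moves(moves=[[0, 0.8, 0, 0, 0, 0, -1], [0, 0.9, 0, 0, 0, 0, -1], [0, 0.9, 0, 0, 0, 0, -1], [0, 0.7, 0, 0, 0, 0, -1], [0, 0.4, 0, 0, 0, 0, -1], [0, 0.2, 0, 0, 0, 0, -1], [0, 0, 0, 0, 0, 0, -1], [0, 0, 0, 0, 0, 0, -1]])

```text
clock: 12.7
tcp_pos: [0.5722, 0.2201, 0.1033]
orientation: [-3.062, -0.336, -0.469]
contact_force: [0.3, -0.5, -2.7]
grip_width: 0.0553
gripper_force: 53.9
```

```bash
python3 -c "
from h import *
goto([.574,.218,.1]);cnt()"
```

```text
t 12.7 tcp [0.5722 0.2201 0.1033] shift [0.0003 0.0024 0.0035] yaw 12.6 dip 17.4 roll 0.4 mouthlow [0.515 0.207 0.073] w 0.05526087320207784
area 5853 [[271, 316, 102, 94, 5853]]
```

Counting works (about 950 px per nugget at the mouth). Still six in; dip to 22° with small shakes.

Emit:
apply_moves(moves=[[0, 0.4, 0, 0, 0, 0, -1], [0, 0.4, 0, 0, 0, 0, -1], [0, 0, 0, -0.004, 0, 0, -1], [0, 0, 0, 0.008, 0, 0, -1], [0, 0, 0, -0.008, 0, 0, -1], [0, 0, 0, 0.008, 0, 0, -1], [0, 0, 0, -0.004, 0, 0, -1], [0, 0, 0, 0, 0, 0, -1]])

```text
clock: 13.42
tcp_pos: [0.5727, 0.2198, 0.1032]
orientation: [-3.031, -0.331, -0.596]
contact_force: [-0.5, 0.4, -2.3]
grip_width: 0.0557
gripper_force: 53.9
```

```bash
python3 -c "
from h import *
goto([.574,.218,.1]);cnt()"
```

```text
t 13.42 tcp [0.5727 0.2198 0.1032] shift [-0.0004  0.002   0.0033] yaw 12.6 dip 22.2 roll 0.4 mouthlow [0.518 0.208 0.068] w 0.05569860484298835
area 4789 [[270, 332, 102, 83, 4789]]
```

Emit:
apply_moves(moves=[[0, 0, 0, -0.004, 0, 0, -1], [0, 0, 0, 0.008, 0, 0, -1], [0, 0, 0, -0.008, 0, 0, -1], [0, 0, 0, 0.008, 0, 0, -1], [0, 0, 0, -0.004, 0, 0, -1], [0, 0, 0, 0, 0, 0, -1], [0, 0, 0, 0, 0, 0, -1], [0, 0, 0, 0, 0, 0, -1]])

```text
clock: 14.13
tcp_pos: [0.5723, 0.2199, 0.1031]
orientation: [-3.031, -0.333, -0.596]
contact_force: [0.3, -0.5, -2.5]
grip_width: 0.0555
gripper_force: 53.9
```

```bash
python3 -c "
from h import *
goto([.574,.218,.1]);cnt();f=grab_frame('wrist');cv2.imwrite('pics/w6.png',f)
b=f.astype(int);m=(b[...,0]-b[...,2]>-4)&(b.min(2)>75)
for y in range(316,420,6): print(y,''.join('#' if m[y,x] else '.' for x in range(262,382,2)))"
```

```text
t 14.13 tcp [0.5723 0.2199 0.1031] shift [0.     0.0022 0.0033] yaw 12.6 dip 22.2 roll 0.4 mouthlow [0.518 0.208 0.068] w 0.055459697893712356
area 3924 [[271, 341, 100, 72, 3924]]
316 ............................................................
322 ............................................................
328 ............................................................
334 ............................................................
340 ...............##...........................................
346 ..........##############....................................
352 ........################....................................
358 .......##################...................................
364 ........#################...................................
370 ........#################..#########........................
376 ........###########......###############....................
382 ......################..############################........
388 .....#################################################......
394 .....#################..###############################.....
400 .......###############.......#########################......
406 ..........###############..............##############.......
412 ....................#####...................................
418 ............................................................
```

Emit:
apply_moves(moves=[[0, -0.8, 0, 0, 0, 0, -1], [0, -0.9, 0, 0, 0, 0, -1], [0, -0.9, 0, 0, 0, 0, -1], [0, -0.9, 0, 0, 0, 0, -1], [0, -0.8, 0, 0, 0, 0, -1], [0, -0.4, 0, 0, 0, 0, -1], [0, 0, 0, 0, -0.005, 0, -1], [0, 0, 0, 0, -0.01, 0, -1]])

```text
clock: 14.9
tcp_pos: [0.5699, 0.2333, 0.1023]
orientation: [3.1, 0.333, -0.159]
contact_force: [-0.9, -0.2, -1.8]
grip_width: 0.0554
gripper_force: 53.9
```

Emit:
apply_moves(moves=[[0, 0, 0, 0, -0.015, 0, -1], [0, 0, 0, 0, -0.018, 0, -1], [0, 0, 0, 0, -0.018, 0, -1], [0, 0, 0, 0, -0.012, 0, -1], [0, 0, 0, 0, -0.007, 0, -1], [0, 0, 0, 0, 0, 0, -1], [0, 0, 0, 0, 0, 0, -1], [0, 0, 0, 0, 0, 0, -1]])

```text
clock: 15.57
tcp_pos: [0.5545, 0.3016, 0.1024]
orientation: [3.1, 0.335, -0.16]
contact_force: [0.7, -0.1, -1.2]
grip_width: 0.0556
gripper_force: 53.9
```

```bash
cat >> h.py <<'E'
def look2():
    "dark-blue blobs in the dish"
    C=np.array([.488,.199]);a=.217;X=np.array([np.cos(a),np.sin(a)]);Y=np.array([-X[1],X[0]])
    for n in("scene","top"):
        f=grab_frame(n).astype(int);m=((f[...,0]-f[...,2]>25)&(f[...,2]<60)&(f[...,1]<60)).astype(np.uint8)
        k,_,s,c=cv2.connectedComponentsWithStats(m)
        for i in range(1,k):
            w=ray(n,c[i],.013)[0][:2]-C;w=1000*np.array([w@X,w@Y])
            if s[i][4]>8 and abs(w[0])<150 and abs(w[1])<200: print(n,c[i].round(),s[i][4],"dish",w.round())
E
python3 -c "
from h import *
goto([.556,.301,.1]);cnt();look2()"
```

```text
t 15.57 tcp [0.5545 0.3016 0.1024] shift [0.0016 0.0009 0.0023] yaw 12.3 dip -6.0 roll 0.5 mouthlow [0.49  0.287 0.098] w 0.05556679665086683
area 2447 [[275, 342, 35, 37, 1032], [339, 379, 31, 32, 838], [278, 389, 31, 24, 577]]
scene [361. 296.] 46 dish [ -12. -113.]
scene [417. 300.] 47 dish [-48.  -6.]
scene [371. 309.] 48 dish [ 10. -85.]
scene [420. 325.] 53 dish [ 7. 15.]
top [258. 224.] 25 dish [ 12. -85.]
top [271. 229.] 26 dish [  -9. -114.]
top [221. 234.] 18 dish [ 9. 14.]
```

Emit:
apply_moves(moves=[[0, 0.8, 0, 0, 0, 0, -1], [0, 0.9, 0, 0, 0, 0, -1], [0, 0.9, 0, 0, 0, 0, -1], [0, 0.9, 0, 0, 0, 0, -1], [0, 0.8, 0, 0, 0, 0, -1], [0, 0.5, 0, -0.004, 0, 0, -1], [0, 0, 0, 0.008, 0, 0, -1], [0, 0, 0, -0.008, 0, 0, -1]])

```text
clock: 16.38
tcp_pos: [0.5518, 0.3029, 0.1025]
orientation: [-3.025, -0.332, -0.616]
contact_force: [0.7, 0.5, -0.9]
grip_width: 0.0554
gripper_force: 53.9
```

Emit:
apply_moves(moves=[[0, 0, 0, 0.008, 0, 0, -1], [0, 0, 0, -0.008, 0, 0, -1], [0, 0, 0, 0.008, 0, 0, -1], [0, 0, 0, -0.008, 0, 0, -1], [0, 0, 0, 0.008, 0, 0, -1], [0, 0, 0, -0.008, 0, 0, -1], [0, 0, 0, 0.008, 0, 0, -1], [0, 0, 0, -0.004, 0, 0, -1]])

```text
clock: 17.05
tcp_pos: [0.5558, 0.3034, 0.1037]
orientation: [-3.025, -0.331, -0.615]
contact_force: [1.2, 0.6, -0.6]
grip_width: 0.0558
gripper_force: 54.0
```

```bash
python3 -c "
from h import *
goto([.556,.301,.1]);cnt();look2()"
```

```text
t 17.05 tcp [0.5558 0.3034 0.1037] shift [-0.0017  0.0024  0.0033] yaw 12.6 dip 22.9 roll 0.4 mouthlow [0.502 0.291 0.068] w 0.055757857104917895
area 0 []
scene [361. 296.] 46 dish [ -12. -113.]
scene [417. 300.] 48 dish [-48.  -6.]
scene [371. 309.] 49 dish [ 10. -85.]
scene [420. 325.] 53 dish [ 7. 15.]
scene [439. 332.] 17 dish [ 7. 51.]
top [258. 224.] 26 dish [ 12. -85.]
top [271. 229.] 26 dish [  -9. -114.]
top [220. 234.] 23 dish [ 9. 15.]
top [204. 238.] 27 dish [ 9. 56.]
top [193. 239.] 27 dish [12. 86.]
top [232. 253.] 23 dish [-46.  -6.]
top [193. 256.] 29 dish [-33.  92.]
top [188. 264.] 28 dish [-48. 107.]
```

Emit:
apply_moves(moves=[[0, -0.6, 0, 0, 0, -0.005, -1], [0, -0.8, 0, 0, 0, -0.01, -1], [0, -0.8, 0, 0, 0, -0.01, -1], [0, -0.8, 0, 0, 0, -0.01, -1], [0, -0.8, 0, 0, 0, 0, -1], [0, 0, 0, -0.003, 0.015, 0, -1], [0, 0, 0, -0.007, 0.025, 0, -1], [0, 0, 0, -0.007, 0.032, 0, -1]])

```text
clock: 17.87
tcp_pos: [0.5431, 0.2284, 0.1363]
orientation: [3.117, 0.345, 0.002]
contact_force: [0.2, -0.3, -1.2]
grip_width: 0.0553
gripper_force: 54.0
```

Emit:
apply_moves(moves=[[0, 0, 0, -0.008, 0.036, 0, -1], [0, 0, 0, -0.008, 0.036, 0, -1], [0, 0, 0, -0.008, 0.036, 0, -1], [0, 0, 0, -0.008, 0.036, 0, -1], [0, 0, 0, -0.008, 0.036, 0, -1], [0, 0, 0, -0.008, 0.036, 0, -1], [0, 0, 0, -0.008, 0.036, 0, -1], [0, 0, 0, -0.008, 0.036, 0, -1]])

```text
clock: 18.53
tcp_pos: [0.5423, -0.07, 0.1388]
orientation: [3.115, 0.339, 0.002]
contact_force: [0.6, -0.7, -1.4]
grip_width: 0.0551
gripper_force: 54.0
```

Emit:
apply_moves(moves=[[0, 0, 0, -0.008, 0.032, 0, -1], [0, 0, 0, -0.008, 0.03, 0, -1], [0, 0, 0, -0.008, 0.025, 0, -1], [0, 0, -0.3, -0.004, 0.015, 0, -1], [0, 0, -0.3, 0, 0.008, 0, -1], [0, 0, 0, 0, 0, 0, -1], [0, 0, 0, 0, 0, 0, -1], [0, 0, 0, 0, 0, 0, -1]])

```text
clock: 19.2
tcp_pos: [0.5396, -0.1801, 0.1395]
orientation: [3.104, 0.438, 0.001]
contact_force: [-0.1, 1.1, -2.4]
grip_width: 0.0554
gripper_force: 54.0
```

```bash
python3 -c "
from h import *
goto([.5505,-.1965,.0155]);cnt();look2()"
```

```text
t 19.2 tcp [ 0.5396 -0.1801  0.1395] shift [0.006  0.018  0.1242] yaw 16.1 dip -0.0 roll 0.4 mouthlow [ 0.477 -0.198  0.129] w 0.055438628832217146
area 0 []
scene [361. 296.] 46 dish [ -12. -113.]
scene [417. 300.] 47 dish [-48.  -6.]
scene [371. 309.] 48 dish [ 10. -84.]
scene [473. 317.] 51 dish [-52. 105.]
scene [465. 323.] 59 dish [-32.  93.]
scene [420. 325.] 53 dish [ 7. 15.]
scene [442. 333.] 55 dish [ 7. 56.]
scene [455. 338.] 56 dish [ 8. 82.]
top [258. 224.] 25 dish [ 12. -85.]
top [271. 229.] 26 dish [  -9. -114.]
top [220. 234.] 25 dish [ 8. 14.]
top [204. 237.] 27 dish [ 9. 56.]
top [194. 239.] 26 dish [11. 83.]
top [232. 253.] 24 dish [-46.  -6.]
top [193. 255.] 29 dish [-29.  93.]
top [189. 265.] 29 dish [-51. 106.]
```

Emit:
apply_moves(moves=[[0, 0, 0, 0.003, 0.009, 0.015, -1], [0, 0, 0, 0.003, 0.009, 0.025, -1], [0, 0, 0, 0, 0, 0.025, -1], [0, 0, 0, 0, 0, 0.02, -1], [0, 0, 0, 0, 0, 0.012, -1], [0, 0, 0, 0, 0, 0.01, -1], [0, 0, 0, 0, 0, 0.006, -1], [0, 0, 0, 0, 0, 0.004, -1]])

```text
clock: 20.02
tcp_pos: [0.551, -0.1974, 0.0227]
orientation: [3.103, 0.438, 0.002]
contact_force: [-0.2, -0.4, -1.6]
grip_width: 0.0553
gripper_force: 54.1
```

```bash
python3 -c "
from h import *
goto([.5505,-.1965,.0155]);print(telemetry.get_obs()['contact_force'])"
```

```text
t 20.02 tcp [ 0.551  -0.1974  0.0227] shift [-0.0003 -0.0011  0.0072] yaw 16.1 dip 0.0 roll 0.4 mouthlow [ 0.489 -0.216  0.012] w 0.05527656500367419
[-0.15161539 -0.42751264 -1.62003631]
```

Emit:
apply_moves(moves=[[0, 0, 0, 0, 0, 0.002, -1], [0, 0, 0, 0, 0, 0.001, -1], [0, 0, 0, 0, 0, 0.001, -1], [0, 0, 0, 0, 0, 0.001, -1], [0, 0, 0, 0, 0, 0, -1], [0, 0, 0, 0, 0, 0, -1], [0, 0, 0, 0, 0, 0, -1], [0, 0, 0, 0, 0, 0, -1]])

```text
clock: 20.68
tcp_pos: [0.5508, -0.1978, 0.018]
orientation: [3.104, 0.437, 0.002]
contact_force: [0.2, 0.9, -1.0]
grip_width: 0.0554
gripper_force: 54.1
```

Emit:
apply_moves(moves=[[0, 0, 0, 0, 0, 0.001, -1], [0, 0, 0, 0, 0, 0.001, -1], [0, 0, 0, 0, 0, 0.0005, -1], [0, 0, 0, 0, 0, 0, -1], [0, 0, 0, 0, 0, 0, -1], [0, 0, 0, 0, 0, 0, -1], [0, 0, 0, 0, 0, 0, -1], [0, 0, 0, 0, 0, 0, -1]])

```text
clock: 21.35
tcp_pos: [0.5508, -0.1978, 0.0153]
orientation: [3.104, 0.437, 0.001]
contact_force: [-0.6, -0.2, -0.9]
grip_width: 0.0556
gripper_force: 54.2
```

Emit:
apply_moves(moves=[[0, 0, 0, 0, 0, 0.0005, -1], [0, 0, 0, 0, 0, 0, -1], [0, 0, 0, 0, 0, 0, 0.5], [0, 0, 0, 0, 0, 0, 1], [0, 0, 0, 0, 0, 0, 1], [0, 0, 0, 0, 0, 0, 1], [0, 0, 0, 0, 0, 0, 1], [0, 0, 0, 0, 0, 0, 1]])

```text
clock: 22.02
tcp_pos: [0.5508, -0.1978, 0.0148]
orientation: [3.104, 0.437, 0.001]
contact_force: [-0.6, -0.4, 0.5]
grip_width: 0.0853
gripper_force: 0.0
```

Emit:
apply_moves(moves=[[0, 0, 0, 0, 0, -0.01, 1], [0, 0, 0, 0, 0, -0.02, 1], [0, 0, 0, 0, 0, -0.03, 1], [0, 0, 0, 0, 0, -0.03, 1], [0, 0, 0, 0, 0, -0.03, 1], [0, 0, 0, 0, 0, -0.03, 1], [0, 0, 0, 0, 0, -0.02, 1], [0, 0, 0, 0, 0, 0, 1]])

```text
clock: 22.68
tcp_pos: [0.5533, -0.1972, 0.1908]
orientation: [3.1, 0.436, 0.014]
contact_force: [0.6, -0.3, 0.1]
grip_width: 0.0851
gripper_force: 0.0
```

```bash
python3 - <<'E'
from h import *
goto([.55,-.197,.2]);look2()
f=grab_frame("wrist");cv2.imwrite("pics/w9.png",f);s=grab_frame("scene")
cv2.imwrite("pics/fin.png",np.hstack([cv2.resize(f,(400,300)),cv2.resize(s,(400,300))]))
E
```

```text
t 22.68 tcp [ 0.5533 -0.1972  0.1908] shift [-0.0031 -0.001  -0.0093] yaw 16.0 dip 0.4 roll 0.7 mouthlow [ 0.491 -0.215  0.179] w 0.08506299063809478
scene [361. 296.] 46 dish [ -12. -113.]
scene [417. 300.] 47 dish [-48.  -6.]
scene [371. 309.] 48 dish [ 10. -84.]
scene [473. 317.] 51 dish [-52. 105.]
scene [465. 323.] 60 dish [-32.  93.]
scene [420. 325.] 53 dish [ 7. 15.]
scene [442. 333.] 55 dish [ 7. 56.]
scene [455. 338.] 58 dish [ 8. 83.]
top [258. 224.] 24 dish [ 12. -85.]
top [271. 229.] 26 dish [  -9. -114.]
top [220. 234.] 25 dish [ 8. 14.]
top [204. 238.] 28 dish [ 9. 56.]
top [194. 239.] 27 dish [12. 83.]
top [232. 253.] 26 dish [-46.  -6.]
top [193. 255.] 29 dish [-29.  93.]
top [189. 265.] 29 dish [-51. 106.]
```

View pics/fin.png

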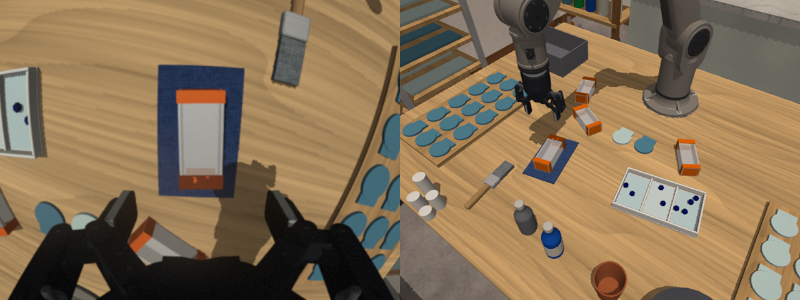

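The empty shaker (wrist view, around (200,138)) lies flat on the mat. All eight nuggets are in the dish, split 2 / 2 / 4.

```bash
python3 -c "
from bench import order
print(order.hand_in())"
```

```text
the job is handed in; nothing more can be done
None
```

I shook all eight nuggets into the dish (2, 2 and 4 across its three sections), set the empty shaker back on the blue mat on the same side as before, and handed the job in at about 23 s.

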